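Push the stray food container home into its row

ROBOT

A 6-joint arm with a two-finger parallel gripper is mounted at the origin on the work surface. World frame = base frame: x ahead of the robot, y to its left, z up, the work surface at z = 0. Lengths are in m, angles in rad, forces in N, time in s.
With the tool pointing down it reaches from about 0.375 to 0.825 m from the base axis. Payload 5.5 kg.
Tool frame: the origin (TCP) lies on the mounting face of the last link; the fingertips stand 173 mm ahead of it and the grasp point (between the pads) lies 155 mm ahead of it; z points along the fingers, y is the direction in which the jaws open and shut (so a half turn about z gives the same grasp; the last joint's range is limited). The gripper opens to 85 mm and grips with 20 to 120 N. Pads are 22 mm wide; open, the fingers measure 114 mm over their backs; the gripper's body (76 mm by 85 mm) begins 54 mm behind the grasp point. The pads swing forward as they close: fully open they stand 13 mm farther back than shut.
Start: joints at [-1.279, 0.314, -0.047, 1.21, 0, 1.571], TCP at [0.173, -0.575, 0.405] pointing down, gripper open.
Joint ranges: [-2.67, 2.67], [-0.69, 1.73], [-1.03, 1.25], [-2.08, 2.16], [-1.42, 1.45], [-3.14, 3.14]. Speed limits (rad/s): [2.39, 2.39, 3.01, 3.14, 3.14, 3.14].

INTERFACE

Orientations are given as a unit quaternion [x, y, z, w].
In Python, from rig import r, imaging gives the robot as it stands. The module is installed in compiled form; this text tells all that it offers.
- The arm moves only by the tool apply_moves, never from a script. Its argument "deltas" is a list of rows, each a list of 7 numbers: the closure in counts, from 0 (fully open) to 255 (shut), then the shift along the world's x, y, z in m, then the turn, a rotation vector about the world's x, y, z in rad. A call has 1 to 12 rows; each row is the pose to reach, as a shift and turn from the pose commanded when the call began; what a row does not reach only later rows make up. A row lasts 1/10 s, in which the tool goes at most 50 mm and 8.59 degrees, less where a joint would pass 70% of its speed; a pose out of reach is approached as far as the arm can. A call with a gripper value outside its range is refused whole. The fingers move at their own pace and stop on an object; "force" is the grip in N (left out, the last holds). Time passes only in rows, so rows that repeat a pose let the fingers close. It gives the time, the measured TCP pose, the force and the opening at its end, in the units of the state.
- r.read_state(): the state, without advancing time (a new reading comes with each control period).
- imaging.get_image(name): name is "scene" or "top" or "wrist"; returns a dict with "img" (480x640x3 uint8, red, green, blue), "camera_matrix" (3x3 intrinsics, pixels), "dist_coeffs" ([k1, k2, p1, p2, k3] as OpenCV has them; the pictures are not rectified), "world_from_camera" (4x4, takes a point from camera to world coordinates). Camera axes: x right, y down, z forward; pixel columns grow to the right and rows downward; lengths in m; the calibration is good to about 2 mm. A picture is of the moment at which its call begins. There is no depth.
- r.hand_in(): hands the job in, once; it reports no verdict.
The state is a dict: "clock": time; "qpos": joint angles; "dq": joint speeds; "tau": joint torques, N m; "ee_pos": TCP position; "tool_rot": TCP orientation; "wrist_force": force on the tool from outside, world axes, zero at the start; "wrist_torque": the same for the moment, N m; "grip_width": opening from 0.0 (shut) to 1.0 (fully open).
Only numpy, scipy, OpenCV 4.12 (cv2) and the standard library are available. Lean on these libraries where they do the work, as an engineer would, in place of code of your own. Each camera call takes 0.05 s, during which the arm holds its last target. There are 200 camera calls.

TASK

One food container stands out in front of the row: push it along the shelf, without pinching, lifting or tipping it, onto the empty grey pad in the row until its back side rests against the aluminium back stop. It should end up centred sideways on the pad and square with the row. Leave the other containers and everything else on the shelf where they are.

Things in the scene. Friction and masses are not known exactly. Their poses are not given: they have to be found in the camera images.
- stray: the container to push: a square white polypropylene food container with a blue lid, 90 x 90 mm and 72 mm high, upright flat sides (four blue latch flaps lie flush, same from all four sides); it stands alone in front of the row (on the robot's side), turned up to 0.25 rad against the row, filled, about 0.4 to 0.8 kg, slides on the shelf with friction. Origin: centre of its underside; z up, x and y square to its sides
- stop_face (a point): the back stop: a fixed aluminium bar on the shelf, 500 mm long, 24 mm high, 14 mm thick, behind the row. This point is at the foot (shelf height) of the middle of its front face, the face towards the robot; x points away from the robot square into the face, y to the left along the bar, z up
- pad_mid (a point): the empty place in the row: a grey square pad, 98 x 98 mm, under 1 mm thick, flat, fixed on the shelf (no resistance to sliding), 45.5 mm from the stop's face. This point is its centre at shelf height; axes parallel to those of stop_face. The row has four places at 115 mm spacing along the stop, at -172.5, -57.5, 57.5 and 172.5 mm along its y; the pad may be any of them, and a container stands in each other one
- row_a: a container already in the row, leave it: a square white polypropylene food container with a blue lid, 90 x 90 mm and 72 mm high, upright flat sides (four blue latch flaps lie flush, same from all four sides), about 0.55 kg, loose, its back side at the stop. Origin: centre of its underside, axes parallel to those of stop_face; there are 25 mm between it and the next place's container
- row_b: a container already in the row, leave it: a square white polypropylene food container with a blue lid, 90 x 90 mm and 72 mm high, upright flat sides (four blue latch flaps lie flush, same from all four sides), about 0.55 kg, loose, its back side at the stop. Origin: centre of its underside, axes parallel to those of stop_face; there are 25 mm between it and the next place's container
- row_c: a container already in the row, leave it: a square white polypropylene food container with a blue lid, 90 x 90 mm and 72 mm high, upright flat sides (four blue latch flaps lie flush, same from all four sides), about 0.55 kg, loose, its back side at the stop. Origin: centre of its underside, axes parallel to those of stop_face; there are 25 mm between it and the next place's container
- rice_bowl: stainless steel rice bowl, 120 mm across the rim, 55 mm high, left of the row; a bystander. Origin: centre of its underside
- dish: pale green celadon ceramic dish, 124 mm across, 32 mm high, at the left; a bystander. Origin: centre of its underside
- tray: empty aluminium tray, 220 (x) x 160 (y) mm, 22 mm high, at the right; a bystander. Origin: centre of its underside
- jar_small: small clear jar with a steel cap, 48 mm across, 75 mm high, right of the row; a bystander. Origin: centre of its underside
- jar_tall: amber jar with a steel cap, 54 mm across, 100 mm high, at the left front; a bystander. Origin: centre of its underside
Not all that is in view belongs to the job. What is shaped like the row_c but yellow is not meant.

How it is judged:
By the outcome, as a careful person would: the job done as asked, in the order asked, and still so for the second after the job is handed in, with the robot touching nothing.
It also fails if it takes over 51 s, if anything falls off the work surface, if the arm or the gripper's body presses on something with over 40 N, if the wrist force passes 120 N, or if a joint passes its speed limit or range.

## Working session

There is one attempt and no reset: what is moved stays moved. The work goes in short steps, Python scripts to look and compute and a tool call to move; the robot and the scene stay as the last step left them, time stands still between calls to the robot, and variables do not carry over. Pictures are saved under pics/ and viewed, about 8 in all and at most 12, crops included, and the job is handed in when it is done.

Besides the shell and the picture viewer there is one more tool, called after "Call:" as name(argument=value, ...), one argument or row to a line, values as JSON. apply_moves: Moves the arm, as the interface text tells. Its arguments: {"type":"object","properties":{"deltas":{"type":"array","items":{"type":"array","items":{"type":"number"}}},"force":{"type":"number"}},"required":["deltas"]}

```bash
mkdir -p pics; cat > h.py <<'E'
import cv2,numpy as np
from rig import r,imaging
def get(n,f=None):
    d=imaging.get_image(n)
    if f: cv2.imwrite('pics/'+f,cv2.cvtColor(d['img'],cv2.COLOR_RGB2BGR))
    return d
def ray(d,uv,z):
    uv=np.array(uv,float).reshape(-1,1,2)
    p=cv2.undistortPoints(uv,np.array(d['camera_matrix']),np.array(d['dist_coeffs'])).reshape(-1,2)
    T=np.array(d['world_from_camera']);v=np.c_[p,np.ones(len(p))]@T[:3,:3].T
    return T[:3,3]+v*((z-T[2,3])/v[:,2])[:,None]
def blobs(d,lo,hi,amin=150):
    m=cv2.inRange(cv2.cvtColor(d['img'],cv2.COLOR_RGB2HSV),lo,hi)
    m=cv2.morphologyEx(m,cv2.MORPH_CLOSE,np.ones((5,5)))
    c,_=cv2.findContours(m,cv2.RETR_EXTERNAL,cv2.CHAIN_APPROX_NONE)
    return [k for k in c if cv2.contourArea(k)>amin]
def lids(d,z=.072,lo=(95,80,40),hi=(130,255,255)):
    for k in blobs(d,lo,hi):
        P=ray(d,k.reshape(-1,2),z)[:,:2]
        (c,s,a)=cv2.minAreaRect((P*1000).astype(np.float32))
        print('lid px',k.reshape(-1,2).mean(0).round(),'c',np.round(c,1),'size',np.round(s,1),'ang',round(a,2))
E
python3 - <<'E'
from h import *
for n in('top','scene'):
    d=get(n,n+'1.png');print(n,np.round(d['world_from_camera'],3).tolist(),d['dist_coeffs']);lids(d)
s=r.read_state();print(s)
E
```

```text
top [[-0.004, -0.996, 0.086, 0.436], [-1.0, 0.003, -0.008, -0.012], [0.007, -0.086, -0.996, 1.444], [0.0, 0.0, 0.0, 1.0]] [-0.11942404  0.          0.          0.          0.        ]
lid px [348. 276.] c [478.3 -90.9] size [88.6 89.2] ang 80.27
lid px [319. 216.] c [628.5 -19.6] size [88.3 91.8] ang 85.44
lid px [275. 213.] c [637.6  94.2] size [89.7 91.8] ang 85.36
lid px [230. 210.] c [646.6 208.4] size [90.3 91.4] ang 85.5
scene [[0.492, 0.651, -0.578, 1.297], [0.87, -0.353, 0.343, -0.468], [0.019, -0.672, -0.74, 0.984], [0.0, 0.0, 0.0, 1.0]] [-0.00902807  0.          0.          0.          0.        ]
lid px [363. 252.] c [644.   33.6] size [215.4 104.8] ang 85.58
lid px [416. 233.] c [654.4 203.2] size [96.8 97.1] ang 85.41
lid px [297. 232.] c [490.3 -95. ] size [ 88.6 107.6] ang 79.05
lid px [80. 50.] c [-1010.8  -442.3] size [ 98.2 115. ] ang 2.64
lid px [70. 24.] c [-1335.6  -441.6] size [131.  240.5] ang 89.39
{'clock': 0.1, 'qpos': array([-1.27900731e+00,  3.14186662e-01, -4.79490217e-02,  1.21021103e+00,
        3.43516461e-05,  1.57076058e+00]), 'dq': array([ 0.00065941, -0.0002893 ,  0.00286525,  0.00118879,  0.00110169,
       -0.00042242]), 'tau': array([-3.16835039e-04, -5.40766597e+01,  3.40541017e+01,  1.12039075e-02,
       -2.17542942e-05,  5.49492228e-06]), 'ee_pos': array([ 0.17253511, -0.57440479,  0.40391496]), 'tool_rot': array([ 9.89373366e-01,  1.45395119e-01, -9.56885329e-05, -7.69456363e-04]), 'wrist_force': array([ 0.97465657, -0.57637785,  0.24655605]), 'wrist_torque': array([-0.03749543,  0.05327317,  0.00918157]), 'grip_width': 0.9993807615553707}
```

View pics/top1.png

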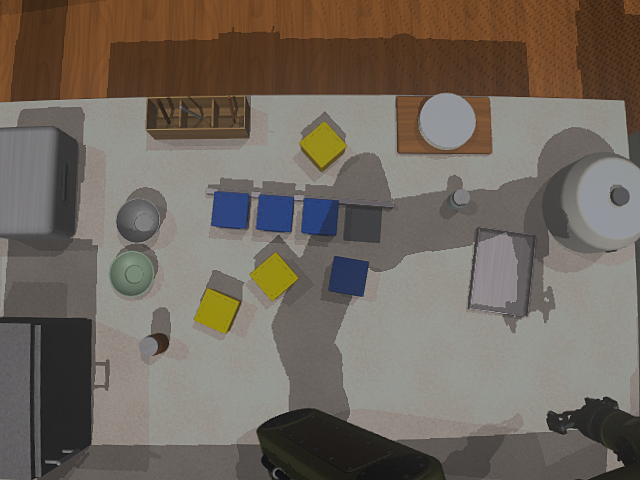

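View pics/scene1.png

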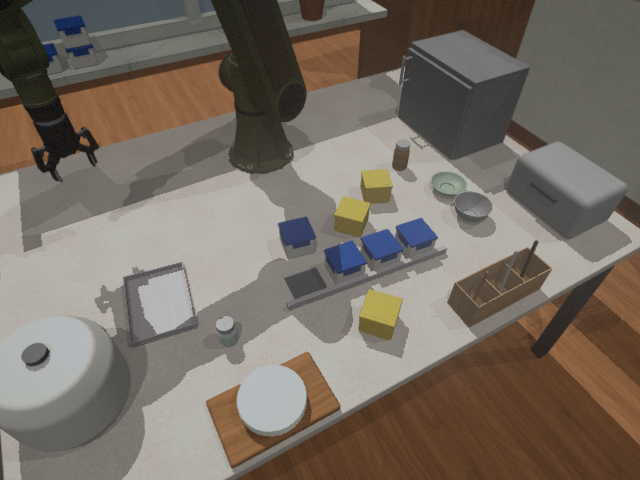

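The top view shows the stray lid at (348,276), the row lids at (230,210), (275,213) and (319,216), and the empty dark pad at the right end near (362,224). A yellow decoy sits at (274,276), left of the stray.

```bash
cat >> h.py <<'E'
YAW=np.deg2rad(-4.53)
def rowframe(p,o):
    c,s=np.cos(YAW),np.sin(YAW); d=np.array(p)-o
    return np.array([c*d[0]+s*d[1],-s*d[0]+c*d[1]])
E
python3 - <<'E'
from h import *
d=get('top');g=d['img'].max(2)
print(g[224,325:400:3],g[195:250:3,362])
print('yellow');lids(d,.072,(22,120,60),(35,255,255))
m=np.zeros_like(g);m[200:248,338:388]=(g[200:248,338:388]<78)*255
ch=d['img'].astype(int);b=(ch.max(2)-ch.min(2)<25)
m[~b]=0
m=cv2.morphologyEx(m,cv2.MORPH_OPEN,np.ones((5,5)))
for k in cv2.findContours(m,0,1)[0]:
    if cv2.contourArea(k)>200:
        P=ray(d,k.reshape(-1,2),0)[:,:2]*1000;print('pad',cv2.minAreaRect(P.astype(np.float32)))
E
```

```text
[ 87  88  87  86  93  97 101  61  62  67  66  66  68  68  66  67  67  66
  65 108 105 105 108 106 106] [107 108 100 111  51  67  67  68  67  66  67  66  67  67  67  65 108 103
 106]
yellow
lid px [217. 310.] c [392.5 238.2] size [94.3 90.4] ang 67.24
lid px [274. 276.] c [478.2  96.3] size [90. 89.] ang 41.08
lid px [323. 147.] c [812.  -27.9] size [97.8 96.2] ang 41.36
pad ((621.4481811523438, -133.4622344970703), (97.9395751953125, 98.95792388916016), 85.49036407470703)
```

Call:
apply_moves(
  deltas=[
    [105, 0.03, 0.05, -0.01, 0, 0, 0.12],
    [105, 0.05, 0.09, -0.02, 0, 0, 0.24],
    [105, 0.07, 0.13, -0.03, 0, 0, 0.36],
    [105, 0.09, 0.17, -0.04, 0, 0, 0.48],
    [105, 0.12, 0.22, -0.05, 0, 0, 0.6],
    [105, 0.14, 0.26, -0.05, 0, 0, 0.72],
    [105, 0.16, 0.3, -0.05, 0, 0, 0.84],
    [105, 0.18, 0.34, -0.05, 0, 0, 0.96],
    [105, 0.2, 0.38, -0.05, 0, 0, 1.08],
    [105, 0.22, 0.42, -0.05, 0, 0, 1.2],
    [105, 0.24, 0.46, -0.05, 0, 0, 1.2],
  ],
)

```text
clock: 1.25
ee_pos: [0.4129, -0.1128, 0.3548]
tool_rot: [0.734, 0.68, 0.0, 0.0]
wrist_force: [0.6, -0.1, -0.2]
grip_width: 0.584
```

Call:
apply_moves(
  deltas=[
    [105, 0.03, 0.04, 0, 0, 0, 0],
    [105, 0.06, 0.08, 0, 0, 0, 0],
    [105, 0.071, 0.097, -0.03, 0, 0, 0],
    [105, 0.071, 0.097, -0.07, 0, 0, 0],
    [105, 0.071, 0.097, -0.11, 0, 0, 0],
    [105, 0.071, 0.097, -0.14, 0, 0, 0],
    [105, 0.071, 0.097, -0.17, 0, 0, 0],
    [105, 0.071, 0.097, -0.17, 0, 0, 0],
  ],
)

```text
clock: 2.05
ee_pos: [0.481, -0.0175, 0.1812]
tool_rot: [0.734, 0.679, -0.003, -0.003]
wrist_force: [-0.9, -0.9, 0.8]
grip_width: 0.589
```

```bash
python3 - <<'E'
from h import *
d=get('scene');cv2.imwrite('pics/s2.png',cv2.resize(cv2.cvtColor(d['img'][150:330,230:450],cv2.COLOR_RGB2BGR),None,fx=3,fy=3,interpolation=2))
s=r.read_state();print(s['ee_pos'],s['wrist_force'])
E
```

```text
[ 0.48217549 -0.01755492  0.18325553] [ 0.14898341  0.0619826  -0.09777304]
```

View pics/s2.png

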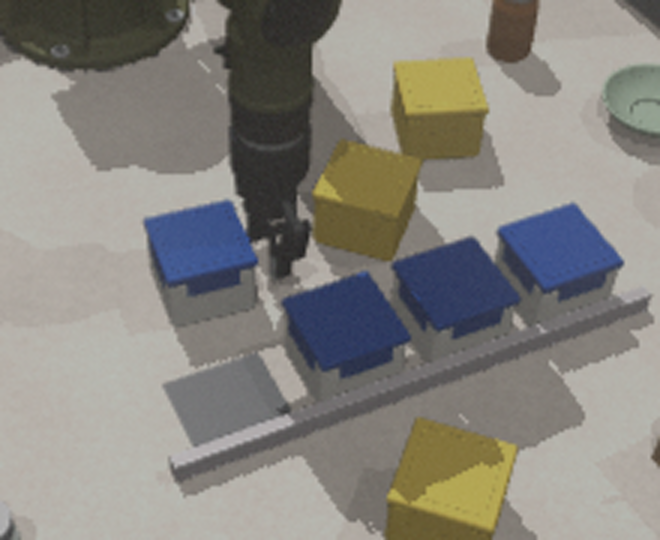

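The gripper stands clear between the stray and the yellow container. I'll push it sideways, stopping slightly short.

Call:
apply_moves(
  deltas=[
    [105, -0.001, -0.008, 0, 0, 0, 0],
    [105, -0.001, -0.014, 0, 0, 0, 0],
    [105, -0.002, -0.019, 0, 0, 0, 0],
    [105, -0.002, -0.023, 0, 0, 0, 0],
    [105, -0.002, -0.027, 0, 0, 0, 0],
    [105, -0.002, -0.031, 0, 0, 0, 0],
    [105, -0.003, -0.035, 0, 0, 0, 0],
    [105, -0.003, -0.039, 0, 0, 0, 0],
    [105, -0.003, -0.042, 0, 0, 0, 0],
    [105, -0.004, -0.045, 0, 0, 0, 0],
    [105, -0.004, -0.047, 0, 0, 0, 0],
    [105, -0.004, -0.047, 0, 0, 0, 0],
  ],
)

```text
clock: 3.3
ee_pos: [0.4795, -0.065, 0.1846]
tool_rot: [0.735, 0.678, -0.0, 0.0]
wrist_force: [-0.5, 2.3, 1.0]
grip_width: 0.587
```

```bash
python3 - <<'E'
from h import *
d=get('top','t3.png');lids(d);d=get('scene');lids(d)
s=r.read_state();print(s['ee_pos'],s['wrist_force'])
E
```

```text
lid px [320. 216.] c [628.4 -19.6] size [88.4 92. ] ang 85.41
lid px [275. 213.] c [637.7  93.9] size [88.8 91.7] ang 85.3
lid px [230. 210.] c [646.6 208.4] size [90.3 91.4] ang 85.5
lid px [363. 253.] c [643.8  31.6] size [211.4 104.8] ang 85.55
lid px [287. 235.] c [ 487.3 -125.6] size [ 90.1 107.7] ang 84.87
lid px [417. 233.] c [657.7 206.1] size [ 90.5 103.3] ang 85.41
lid px [41. 53.] c [-1059.   -600.7] size [117.6 195.8] ang 89.53
lid px [70. 25.] c [-1334.4  -441.8] size [238.  131.3] ang 0.39
lid px [245.  17.] c [-1060.9   373.4] size [ 64.2 447.6] ang 75.58
[ 0.47945508 -0.06494088  0.18458735] [0.40836704 0.26956347 0.34241209]
```

Call:
apply_moves(
  deltas=[
    [105, 0.001, 0.02, 0, 0, 0, 0],
    [105, 0.001, 0.02, 0.05, 0, 0, -0.1],
    [105, 0.0, 0.02, 0.1, 0, 0, -0.22],
    [105, -0.02, 0.02, 0.12, 0, 0, -0.36],
    [105, -0.04, 0.01, 0.12, 0, 0, -0.5],
    [105, -0.06, 0, 0.12, 0, 0, -0.64],
    [105, -0.08, -0.02, 0.12, 0, 0, -0.78],
    [105, -0.088, -0.04, 0.12, 0, 0, -0.92],
    [105, -0.088, -0.053, 0.12, 0, 0, -1.06],
    [105, -0.088, -0.053, 0.12, 0, 0, -1.2],
    [105, -0.088, -0.053, 0.12, 0, 0, -1.34],
    [105, -0.088, -0.053, 0.12, 0, 0, -1.48],
  ],
)

```text
clock: 4.6
ee_pos: [0.3912, -0.1181, 0.3045]
tool_rot: [1.0, 0.003, -0.0, 0.001]
wrist_force: [-0.3, -0.3, -0.8]
grip_width: 0.585
```

```bash
python3 - <<'E'
from h import *
d=get('top','t4.png');lids(d)
s=r.read_state();print(s['ee_pos'],s['tool_rot'],s['qpos'])
E
```

```text
lid px [360. 276.] c [ 475.6 -122.1] size [88.7 89.2] ang 85.55
lid px [319. 216.] c [628.6 -19.2] size [88.9 91.6] ang 85.41
lid px [275. 213.] c [638.3  94.3] size [89.5 91.2] ang 84.58
lid px [230. 210.] c [646.6 208.4] size [90.3 91.4] ang 85.5
[ 0.39123471 -0.11803504  0.30449337] [ 9.99999620e-01  1.55493857e-04 -4.87875825e-04  7.05124380e-04] [-2.92385706e-01  2.66165134e-02 -6.32524851e-01  9.12182563e-01
 -1.63172672e-03  2.84889639e+00]
```

View pics/t4.png

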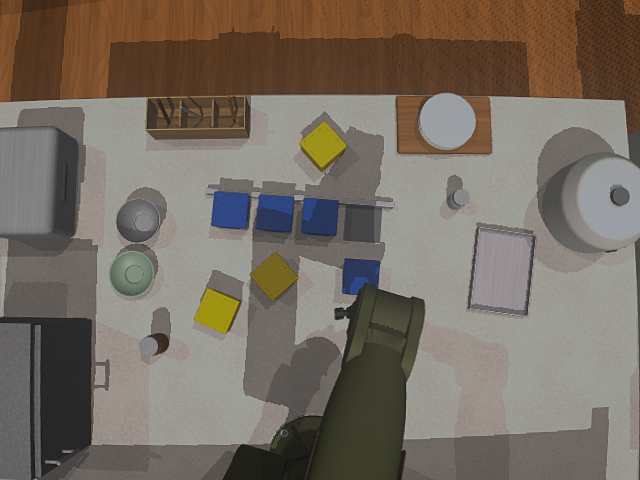

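The side push left the stray at pixel (360,276), square with the row (85.55° against about 85.4°) and 0.1 mm off the pad's centre line. Next I descend in front of it and push forward.

Call:
apply_moves(
  deltas=[
    [105, 0, 0, 0, 0, 0, -0.079],
    [105, 0, 0, -0.04, 0, 0, -0.079],
    [105, 0, 0, -0.08, 0, 0, -0.079],
    [105, 0, 0, -0.11, 0, 0, -0.079],
    [105, 0, 0, -0.12, 0, 0, -0.079],
    [105, 0, 0, -0.12, 0, 0, -0.079],
  ],
)

```text
clock: 5.25
ee_pos: [0.3907, -0.1175, 0.1837]
tool_rot: [0.999, -0.033, -0.002, -0.0]
wrist_force: [-0.5, -0.3, 0.1]
grip_width: 0.589
```

```bash
python3 - <<'E'
from h import *
s=r.read_state();o=np.array([621,-133.7]);q=s['tool_rot']
print(s['ee_pos'],rowframe(s['ee_pos'][:2]*1000,o),2*np.arctan2(q[1],q[0]),q,s['wrist_force'],s['qpos'])
E
```

```text
[ 0.39068295 -0.1175067   0.18370128] [-230.8765348   -2.0479757] -0.06598497393069976 [ 9.99454376e-01 -3.29864550e-02 -1.68446994e-03 -8.58691383e-05] [-0.47967181 -0.28702321  0.0794228 ] [-2.91896507e-01  1.89183734e-01 -7.83807857e-01  6.01105364e-01
 -6.96504841e-04  2.91568227e+00]
```

Call:
apply_moves(
  deltas=[
    [105, 0.006, 0.0015, 0, 0, 0, -0.012],
    [105, 0.012, 0.001, 0, 0, 0, -0.012],
    [105, 0.018, 0.0006, 0, 0, 0, -0.012],
    [105, 0.023, 0.0002, 0, 0, 0, -0.012],
    [105, 0.028, -0.0002, 0, 0, 0, -0.012],
    [105, 0.034, -0.0007, 0, 0, 0, -0.012],
    [105, 0.04, -0.0012, 0, 0, 0, -0.012],
    [105, 0.046, -0.0016, 0, 0, 0, -0.012],
    [105, 0.052, -0.0021, 0, 0, 0, -0.012],
    [105, 0.058, -0.0026, 0, 0, 0, -0.012],
    [105, 0.064, -0.0031, 0, 0, 0, -0.012],
    [105, 0.07, -0.0035, 0, 0, 0, -0.012],
  ],
)

```text
clock: 6.45
ee_pos: [0.4621, -0.1212, 0.1846]
tool_rot: [0.999, -0.04, -0.0, 0.0]
wrist_force: [-1.7, 0.9, -1.1]
grip_width: 0.588
```

```bash
cat > c.py <<'E'
from h import *
o=np.array([621,-133.7])
d=get('top','c.png');lids(d)
for k in blobs(d,(95,80,40),(130,255,255)):
    u=k.reshape(-1,2)
    if u[:,0].mean()>340:
        P=np.array([rowframe(p[:2]*1000,o) for p in ray(d,u,.072)]);print('rowx',P[:,0].min(),P[:,0].max(),'rowy',P[:,1].min(),P[:,1].max(),cv2.minAreaRect(P.astype(np.float32)))
s=r.read_state();q=s['tool_rot']
print(s['ee_pos'],rowframe(s['ee_pos'][:2]*1000,o),2*np.arctan2(q[1],q[0]),s['wrist_force'])
E
python3 c.py
```

```text
lid px [357. 252.] c [ 519.6 -125.3] size [89.1 89.6] ang 85.42
lid px [319. 216.] c [628.5 -19.4] size [88.7 91.8] ang 85.41
lid px [275. 213.] c [638.2  94.3] size [89.2 90.9] ang 85.28
lid px [230. 210.] c [646.6 208.4] size [90.3 91.4] ang 85.5
rowx -146.48695215403836 -56.89345542568391 rowy -44.210783931007 44.8741161136436 ((-101.71537780761719, 0.3399391174316406), (89.0598373413086, 89.6052017211914), 89.9514389038086)
[ 0.46324479 -0.12135879  0.18488442] [-1.58237123e+02 -1.57015235e-01] -0.07913815976533582 [-0.98371349 -0.50798132 -1.40354939]
```

It is pushing straight: 0.3 mm lateral, square, with 102 mm to go.

Call:
apply_moves(
  deltas=[
    [105, 0.006, -0.0005, 0, 0, 0, 0],
    [105, 0.014, -0.0011, 0, 0, 0, 0],
    [105, 0.023, -0.0018, 0, 0, 0, 0],
    [105, 0.032, -0.0025, 0, 0, 0, 0],
    [105, 0.041, -0.0032, 0, 0, 0, 0],
    [105, 0.05, -0.004, 0, 0, 0, 0],
    [105, 0.059, -0.0047, 0, 0, 0, 0],
    [105, 0.068, -0.0054, 0, 0, 0, 0],
    [105, 0.076, -0.006, 0, 0, 0, 0],
    [105, 0.083, -0.0066, 0, 0, 0, 0],
    [105, 0.089, -0.0071, 0, 0, 0, 0],
    [105, 0.094, -0.0075, 0, 0, 0, 0],
  ],
)

```text
clock: 7.7
ee_pos: [0.5561, -0.1287, 0.1847]
tool_rot: [0.999, -0.04, -0.0, -0.0]
wrist_force: [-3.3, 0.2, 1.4]
grip_width: 0.585
```

```bash
python3 c.py
```

```text
lid px [350. 220.] c [617.7 -92.8] size [19.9 88.7] ang 77.23
lid px [319. 216.] c [628.5 -19.3] size [88.9 91.8] ang 85.41
lid px [275. 213.] c [638.2  94.3] size [89.2 90.9] ang 85.28
lid px [230. 210.] c [646.6 208.4] size [90.3 91.4] ang 85.5
rowx -50.84039235504355 37.15208493360283 rowy 24.426929132584153 45.268264053522365 ((-6.485389709472656, 40.49535369873047), (19.856201171875, 88.74737548828125), 81.75597381591797)
[ 0.5568177  -0.12876369  0.18485216] [-64.37167315  -0.14829989] -0.0791220842018381 [-1.57681642 -0.09310909 -0.61301809]
```

Call:
apply_moves(
  deltas=[
    [105, 0.002, -0.0002, 0, 0, 0, 0],
    [105, 0.004, -0.0003, 0, 0, 0, 0],
    [105, 0.005, -0.0004, 0, 0, 0, 0],
    [105, 0.006, -0.0005, 0, 0, 0, 0],
    [105, 0.007, -0.0006, 0, 0, 0, 0],
  ],
)

```text
clock: 8.25
ee_pos: [0.5625, -0.1292, 0.1847]
tool_rot: [0.999, -0.04, -0.0, -0.0]
wrist_force: [-3.6, -0.2, 0.7]
grip_width: 0.588
```

Call:
apply_moves(
  deltas=[
    [105, 0.0005, 0, 0, 0, 0, 0],
    [105, 0.001, -0.0001, 0, 0, 0, 0],
    [105, 0.001, -0.0001, 0, 0, 0, 0],
  ],
)

```text
clock: 8.55
ee_pos: [0.5635, -0.1293, 0.1847]
tool_rot: [0.999, -0.04, -0.0, -0.0]
wrist_force: [-3.9, 1.0, 1.8]
grip_width: 0.588
```

Call:
apply_moves(
  deltas=[
    [105, 0.0005, 0, 0, 0, 0, 0],
    [105, 0.001, -0.0001, 0, 0, 0, 0],
    [105, 0.001, -0.0001, 0, 0, 0, 0],
  ],
)

```text
clock: 8.85
ee_pos: [0.5637, -0.1293, 0.1844]
tool_rot: [0.999, -0.04, -0.001, -0.0]
wrist_force: [-6.7, 0.5, 2.7]
grip_width: 0.591
```

Force is rising and the motion is blocked, so it is at the stop. I'll press a little more to seat it, then back away to look.

Call:
apply_moves(
  deltas=[
    [105, 0.001, -0.0001, 0, 0, 0, 0],
    [105, 0.0015, -0.0001, 0, 0, 0, 0],
    [105, 0.0015, -0.0001, 0, 0, 0, 0],
  ],
)

```text
clock: 9.15
ee_pos: [0.5641, -0.1293, 0.1839]
tool_rot: [0.999, -0.04, -0.002, -0.0]
wrist_force: [-9.6, 1.1, 3.4]
grip_width: 0.584
```

Call:
apply_moves(
  deltas=[
    [105, -0.003, 0.0002, 0, 0, 0, 0],
    [105, -0.01, 0.0008, 0, 0, 0, 0],
    [105, -0.03, 0.0024, 0, 0, 0, 0],
    [105, -0.06, 0.0048, 0.01, 0, 0, 0],
    [105, -0.09, 0.007, 0.04, 0, 0, 0],
    [105, -0.12, 0.0095, 0.08, 0, 0, 0],
    [105, -0.14, 0.011, 0.12, 0, 0, 0],
    [105, -0.14, 0.011, 0.12, 0, 0, 0],
  ],
)

```text
clock: 9.95
ee_pos: [0.4262, -0.1189, 0.3099]
tool_rot: [0.999, -0.04, 0.004, 0.001]
wrist_force: [1.1, 0.2, -0.2]
grip_width: 0.59
```

```bash
python3 c.py; python3 - <<'E'
import cv2
from h import *
a=cv2.imread('pics/c.png')[170:270,190:400]; d=get('scene');b=cv2.cvtColor(d['img'],4)[200:320,230:450]
a=cv2.resize(a,(640,305));b=cv2.resize(b,(540,295));b=cv2.copyMakeBorder(b,0,0,0,100,0);cv2.imwrite('pics/f.png',cv2.vconcat([a,b]))
E
```

```text
lid px [365. 219.] c [ 621.1 -133.5] size [89.1 89.6] ang 85.24
lid px [319. 216.] c [628.9 -19.2] size [89.4 91. ] ang 85.41
lid px [275. 213.] c [638.   94.5] size [89.4 91. ] ang 85.71
lid px [230. 210.] c [646.6 208.4] size [90.3 91.4] ang 85.5
rowx -44.85472368527451 44.86412795345961 rowy -44.536572198409786 44.72698801609011 ((0.0755462646484375, 0.16136932373046875), (89.11076354980469, 89.58135223388672), 89.76946258544922)
[ 0.4268476  -0.11893175  0.30794947] [-194.71230036   -0.61224562] -0.07960006809297258 [ 0.37839933 -0.41484653 -0.06600893]
```

View pics/f.png

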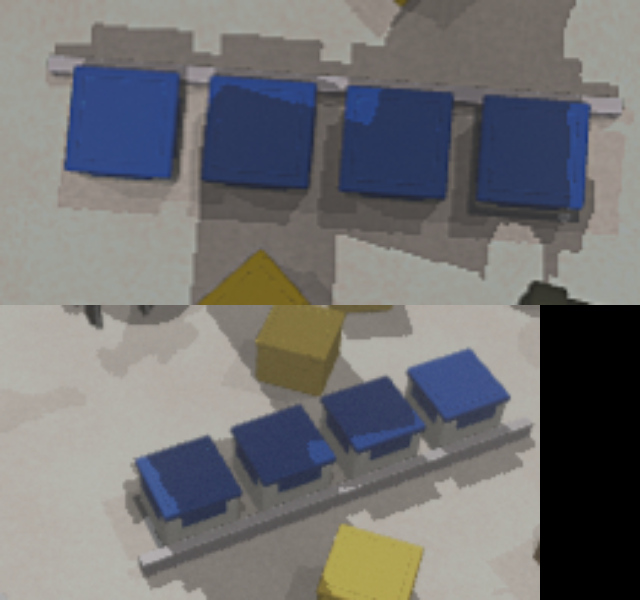

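The stray's lid, at pixel (365,219) in the top view, sits in line with the row at the stop, centred to about 0.2 mm and square to about 0.2°. The neighbours have not moved.

```bash
python3 -c "
from rig import r
print(r.hand_in())"
```

```text
the job is handed in; nothing more can be done
None
```

The stray container is now on the grey pad at the right end of the row, with its back against the stop. I handed the job in at about 10 s of the 51 s allowed.

I pushed it sideways with two half-closed fingers, which also squared it with the row. I then pushed it straight forward until the force rose to about 10 N and it stopped moving. After that I backed the gripper off and raised it clear.

The last top-view check, taken before handing in:

| Check | Result |
|---|---|
| Sideways offset from the pad's centre | about 0.2 mm |
| Angle against the row | about 0.2° |
| Movement of the row containers | their lids measured within 0.5 mm of the start |

I viewed the yellow containers only in pictures, and the other bystanders were not measured again; the gripper never came near them.

One small disagreement: the lid measured about 1 mm deeper than its neighbours' line. I put this down to how the colour mask picks out the neighbours' lids, because the force had already shown contact with the stop. No checks failed.

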